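Seat the square heatsink gently on the bare processor

ROBOT

A 6-joint arm with a two-finger parallel gripper is mounted at the origin on the work surface. World frame = base frame: x ahead of the robot, y to its left, z up, the work surface at z = 0. Lengths are in m, angles in degrees, forces in N, time in s.
With the tool pointing down it reaches from about 0.375 to 0.9 m from the base axis. Payload 3.1 kg.
Tool frame: the origin (TCP) lies midway between the tips of the shut fingers; the grasp point (between the pads) lies arm.hold_point_z behind it (arm.hold_point_z is the distance from the TCP to the grasp point, in m); z points along the fingers, x is the direction in which the jaws open and shut, and the axes are right-handed (so a half turn about z gives the same grasp; the last joint's range is limited). The gripper opens to 85 mm and grips with 20 to 120 N. Pads are 22 mm wide; open, the fingers measure 114 mm over their backs; the gripper's body (76 mm by 85 mm) begins 54 mm behind the grasp point. The pads swing forward as they close: fully open they stand 13 mm farther back than shut.
Start: joints at [-10.227, 30.224, 82.088, -0, 67.689, -10.227], TCP at [0.625, 0, 0.201] pointing down, gripper open.
Joint ranges: [-176.69, 176.69], [-43.24, 126.21], [12.49, 139.97], [-82, 262], [0, 151.66], [-163.58, 163.58]. Speed limits (degrees/s): [159.86, 159.86, 180, 180, 180, 180].

INTERFACE

Orientations are given as a 3x3 rotation matrix whose columns are the frame's x, y, z axes.
In Python, from station import arm gives the robot as it stands. Calls block until the motion is done:
- arm.movep(position, orientation): joint-space move of the TCP to a pose.
- arm.servo_line(position, feed=0.15, frame=None, contact_N=None): straight line of the TCP; frame=None keeps the orientation; feed is the mean speed in m/s. With contact_N (N) it stops when the force on the tool has changed by that much, and returns True; else False.
- arm.move_j(angles): joint-space move.
- arm.gripper_open() and arm.close_gripper(f_grip=None): open the fingers fully, or close them until they stop; f_grip is the grip in N (None keeps the last).
- arm.dwell(seconds).
- arm.solve_ik(position, orientation): joint angles nearest the present ones, or None.
- arm.get_obs(): the state.
- arm.grab_frame(name): name is "scene" or "side" or "wrist"; returns a dict with "color" (420x560x3 uint8, red, green, blue), "z_map" (420x560 float32, m along the optical axis (not along the pixel's ray), 0 where there is no reading), "camera_matrix" (3x3 intrinsics, pixels), "k1" (the pictures are not rectified: a ray, as slopes to the right and down, at radius r is drawn at 1 + k1 r^2 times it, then the intrinsics apply), "T" (4x4, takes a point from camera to world coordinates); the wrist camera has in their place "tool_from_camera" (4x4, takes a point from camera to tool coordinates, whose origin is the TCP and whose axes are the tool frame's). Camera axes: x right, y up, looking along -z (the intrinsics and any distortion apply to the point x, -y, -z); pixel columns grow to the right and rows downward; lengths in m; the calibration is good to about 2 mm. A picture is of the moment at which its call begins: read the wrist's pose just before it.
A pose or a line that the arm cannot do raises arm.IKError and nothing moves.
- arm.hand_in(): hands the job in, once; it reports no verdict.
The state is a dict: "time_s": time; "joint_pos": joint angles; "joint_velocities": joint speeds; "joint_efforts": joint torques, N m; "tool_pos": TCP position; "orientation": TCP orientation; "wrist_force": force on the tool from outside, world axes, zero at the start; "torque": the same for the moment, N m; "grip_width": opening from 0.0 (shut) to 1.0 (fully open).
Only numpy, scipy, OpenCV 4.12 (cv2) and the standard library are available. Lean on these libraries where they do the work, as an engineer would, in place of code of your own. Each camera call takes 0.05 s, during which the arm holds its last target. There are 200 camera calls.

TASK

Pick up the tall square finned heatsink and set it, rubber foot down, on the large bare square processor chip of the console's circuit board, centred and square with the chip. Its thin fins bend and the bare chip cracks, so grip it lightly, with less than 50 N from each finger, and lower it slowly onto the chip without dropping it or pressing it down. Leave the long low heatsink where it lies.

Things in the scene. Friction and masses are not known exactly. Their poses are not given: they have to be found in the camera images.
- heatsink: The tall square heatsink: aluminium, 40 x 40 mm in plan, 34 mm high, eight thin upright fins along its x axis on a 3 mm red rubber foot; about 90 g. Loose on the counter, foot down. Origin at the centre of its underside, z up. Any two opposite sides may be gripped; it does not give, but its fins count as bent if the fingers press on it with over 100 N in all (50 N each side).
- processor (a point): The large bare processor: a steel-grey square block 36 x 36 mm whose flat top stands 20 mm above the counter and 6 mm above the board. The point is the centre of its top face; its x and y axes run along the chip's edges (and the board's), z up. Cracks if it is knocked or pressed hard.
- board: Green circuit board, 180 x 146 mm with its green edge guard, fixed on standoffs; top face 14 mm, guard 18 mm above the counter. Origin on the counter straight below the processor's centre; x along the long edges, z up; board middle at x -15, y +10 mm. Its other parts are at most 3 mm high and the guard is 50 mm or more from the processor's centre. Cracks if pressed or knocked with over 40 N.
- long_heatsink: The other heatsink, to be left alone: same aluminium and rubber foot, but long and low, 90 mm along its x axis, 26 mm wide and 16 mm high. Loose on the counter; origin at the centre of its underside.
Not all that is in view belongs to the job. Of the things shaped like the heatsink, the aluminium one is meant.

How it is judged (in metres and radians):
At the end, for the whole second after the job is handed in: The square heatsink rests released and still, foot down and level, on the processor's top: centred within 12 mm, square with the chip within 12 degrees (any quarter turn will do), and the long heatsink is within 20 mm of where it started (horizontal distance between heatsink and processor below 0.012 m and z of heatsink in the frame of processor between -0.004 and 0.004 m and angle between heatsink's own z axis and vertical below 0.1 rad and (angle between the x axis of heatsink and the x axis of board, either way round below 0.21 rad or angle between the x axis of heatsink and the y axis of board, either way round below 0.21 rad) and linear speed of heatsink below 0.02 m/s and distance of long_heatsink from where it was at the start of the episode below 0.02 m); the robot touches nothing.
It fails at once if the fingers squeeze the square heatsink with more than 50 N each (100 N both together) (contact force between the fingers and heatsink above 100 N).
It fails at once if the heatsink presses or knocks on the board with its processor with more than 40 N (contact force between heatsink and board above 40 N).
It fails at once if the robot presses on the board with more than 40 N (contact force between any of the fingers, the arm and board above 40 N).
It fails at once if the long heatsink is moved by more than 20 mm (distance of long_heatsink from where it was at the start of the episode above 0.02 m).
It fails at once if the square heatsink is let go over the board more than 10 mm above the processor's top (dropped) (horizontal distance between heatsink and processor below 0.08 m and z of heatsink in the frame of processor above 0.01 m and contact force between the fingers and heatsink below 0.5 N).
It also fails if it takes over 35 s, if anything falls off the work surface, if the arm or the gripper's body presses on something with over 40 N, if the wrist force passes 120 N, or if a joint passes its speed limit or range.

## Working session

There is one attempt and no reset: what is moved stays moved. The work goes in short steps, each a Python script; the robot and the scene stay as the last script left them, time stands still between calls to the robot, and variables do not carry over. Pictures are saved under pics/ and viewed, about 8 in all and at most 12, crops included, and the job is handed in when it is done.

```bash
mkdir -p pics; ls
python3 - <<'E'
from station import arm
import cv2,numpy as np
fs=[]
for n in("scene","side","wrist"):
    f=arm.grab_frame(n); np.save(f"pics/{n}0.npy",f,allow_pickle=True)
    cv2.imwrite(f"pics/{n}0.png",f["color"][:,:,::-1])
    print(n,f["camera_matrix"].tolist(),f["k1"],np.round(f.get("T",f.get("tool_from_camera")),3).tolist(),(f["z_map"]>0).mean())
print(arm.hold_point_z,arm.get_obs())
E
```

```text
pics
scene [[497.87930607291037, 0.0, 272.364880928312], [0.0, 497.87930607291037, 221.22579551694025], [0.0, 0.0, 1.0]] -0.16344271360612322 [[0.772, -0.349, 0.531, 1.043], [0.635, 0.419, -0.649, -0.653], [0.004, 0.838, 0.545, 0.561], [0.0, 0.0, 0.0, 1.0]] 0.9962925170068028
side [[385.5190345127451, 0.0, 279.73526285970365], [0.0, 385.5190345127451, 215.48031879049455], [0.0, 0.0, 1.0]] -0.0065984711610629476 [[0.937, 0.244, -0.249, 0.373], [-0.349, 0.637, -0.687, -0.494], [-0.009, 0.731, 0.683, 0.519], [0.0, 0.0, 0.0, 1.0]] 0.9959396258503401
wrist [[293.5001057683569, 0.0, 284.7502980627943], [0.0, 293.5001057683569, 208.01261597269865], [0.0, 0.0, 1.0]] -0.047776812157935965 [[1.0, -0.001, -0.0, 0.001], [-0.001, -0.961, -0.275, -0.07], [-0.0, 0.275, -0.961, -0.174], [0.0, 0.0, 0.0, 1.0]] 0.9960034013605442
0.0187 {'time_s': 0.15, 'joint_pos': array([-1.02265779e+01,  3.02669679e+01,  8.21378469e+01,  6.64309657e-05,
        6.76882595e+01, -1.02271390e+01]), 'joint_velocities': array([-0.01399306, -0.18513881, -0.16777853, -0.04284133,  0.05804085,
        0.01829013]), 'joint_efforts': array([ 1.17890530e-03, -4.42742836e+01, -1.78276026e+01, -2.15643640e-04,
        5.61750654e-03, -9.84718270e-06]), 'tool_pos': array([6.24425910e-01, 1.41230815e-04, 1.99865216e-01]), 'orientation': array([[ 9.99998722e-01,  9.12052276e-06, -1.59845586e-03],
       [ 9.58322861e-06, -9.99999958e-01,  2.89463101e-04],
       [-1.59845315e-03, -2.89478050e-04, -9.99998681e-01]]), 'wrist_force': array([ 0.01753791,  0.57528825, -0.61348253]), 'torque': array([ 0.00128971, -0.00177346,  0.0044387 ]), 'grip_width': 0.9974093654001519}
```

View pics/scene0.png

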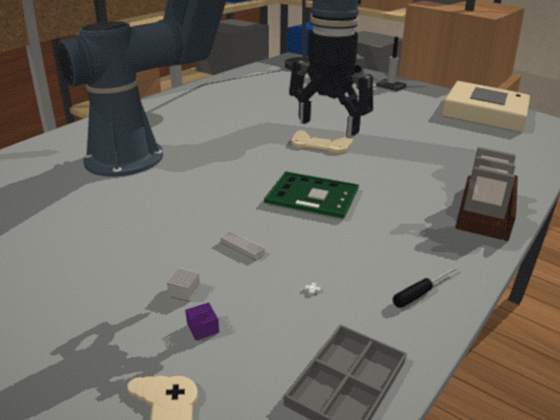

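View pics/side0.png

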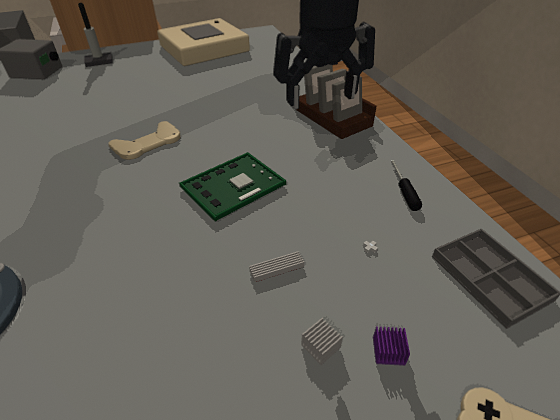

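The scene view shows the aluminium heatsink at about (183,284), the purple decoy at (203,320), the long heatsink at (242,245) and the chip at (318,194). In the side view they are at (322,338), (391,345), (277,266) and (241,181).

```bash
cat > h.py <<'E'
import numpy as np, cv2
from scipy.spatial.transform import Rotation as R
def cam_T(f,obs=None):
    if "T" in f: return f["T"]
    T=np.eye(4); T[:3,:3]=obs["orientation"]; T[:3,3]=obs["tool_pos"]; return T@f["tool_from_camera"]
def rays(f,T,uv):
    """origin, world directions (unit depth along the axis)"""
    uv=np.asarray(uv,float).reshape(-1,1,2)
    s=cv2.undistortPoints(uv,f["camera_matrix"],np.array([f["k1"],0,0,0.])).reshape(-1,2)
    d=np.c_[s[:,0],-s[:,1],-np.ones(len(s))]
    return T[:3,3],d@T[:3,:3].T
def plane(f,T,uv,z):
    o,d=rays(f,T,uv); return o+d*((z-o[2])/d[:,2])[:,None]
def depth(f,T,uv):
    o,d=rays(f,T,uv); u=np.round(np.asarray(uv).reshape(-1,2)).astype(int)
    return o+d*f["z_map"][u[:,1],u[:,0]][:,None]
def tri(o1,d1,o2,d2):
    d1,d2=d1.ravel(),d2.ravel()
    s=np.linalg.lstsq(np.c_[d1,-d2],o2-o1,rcond=None)[0]
    a,b=o1+s[0]*d1,o2+s[1]*d2; return (a+b)/2,np.linalg.norm(a-b)
def down(yaw):  # tool pointing down, jaw axis at yaw (deg)
    c,s=np.cos(np.radians(yaw)),np.sin(np.radians(yaw)); return np.array([[c,s,0],[s,-c,0],[0,0,-1.]])
E
python3 - <<'E'
from h import *
np.set_printoptions(precision=4,suppress=True)
a=np.load("pics/scene0.npy",allow_pickle=True).item();b=np.load("pics/side0.npy",allow_pickle=True).item()
for n,p,q in(("sink",(183,284),(322,338)),("purple",(203,320),(391,345)),("long",(242,245),(277,266)),("chip",(318,194),(241,181))):
    t=tri(*rays(a,a["T"],p),*rays(b,b["T"],q)); print(n,t,depth(a,a["T"],p),depth(b,b["T"],q))
E
```

```text
sink (array([ 0.5225, -0.2521,  0.0192]), np.float64(0.002242539035911343)) [[ 0.5352 -0.263   0.0321]] [[ 0.5189 -0.2573  0.0324]]
purple (array([ 0.6095, -0.2924,  0.0177]), np.float64(0.0031134722561892945)) [[ 0.6211 -0.3005  0.0324]] [[ 0.6021 -0.2999  0.0322]]
long (array([ 0.5119, -0.095 ,  0.007 ]), np.float64(0.001081657325443289)) [[ 0.5184 -0.1012  0.0139]] [[ 0.5106 -0.0991  0.0114]]
chip (array([0.5186, 0.1457, 0.0142]), np.float64(0.0024134335030892512)) [[0.5213 0.1425 0.0178]] [[0.5168 0.1376 0.019 ]]
```

Run:
```python
from h import *
from station import arm
def snap(n,p):
    arm.movep(p,down(0)); arm.dwell(.2); o=arm.get_obs(); f=arm.grab_frame("wrist"); f["obs"]=o
    np.save(f"pics/{n}.npy",f,allow_pickle=True); return f["color"][:,:,::-1]
c1=snap("c1",[.49,.155,.16]);c2=snap("c2",[.55,.145,.16])
s1=snap("s1",[.55,-.25,.16]);s2=snap("s2",[.495,-.25,.16])
m=np.vstack([np.hstack([c1,c2]),np.hstack([s1,s2])])
cv2.imwrite("pics/m1.png",cv2.resize(m,(800,600),interpolation=cv2.INTER_AREA)); print(arm.get_obs()["time_s"])
```

```text
4.15
```

View pics/m1.png

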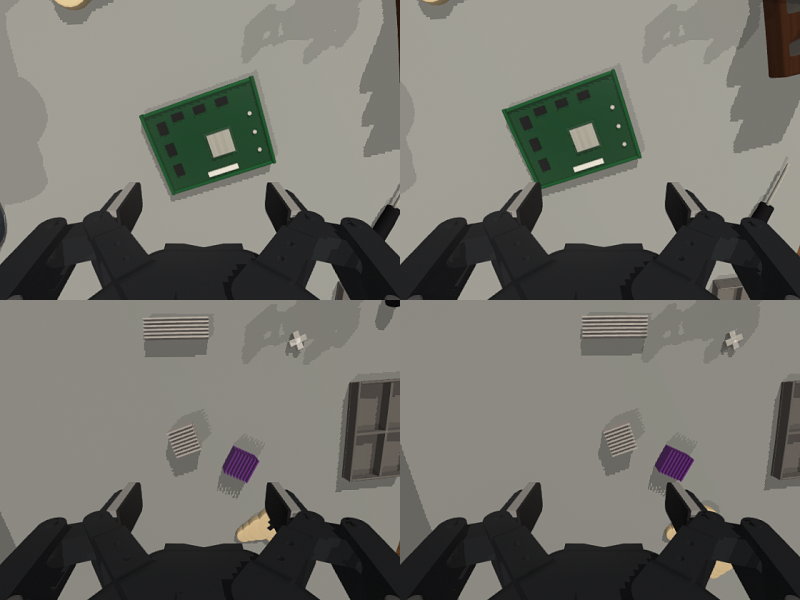

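The wrist montage shows the chip square near full-resolution pixels (308,200) and (258,192), and the aluminium sink near (258,197) and (308,195). The purple decoy lies about 80 mm to the right of the sink. Next I'll measure both.

```bash
cat > meas.py <<'E'
from h import *
np.set_printoptions(precision=4,suppress=True)
def load(n): f=np.load(f"pics/{n}.npy",allow_pickle=True).item(); return f,cam_T(f,f["obs"])
def chip(f,near,lo=110,sat=70):
    hsv=cv2.cvtColor(f["color"],cv2.COLOR_RGB2HSV)
    m=((hsv[...,2]>lo)&(hsv[...,1]<sat)).astype(np.uint8); 
    n,l,st,ce=cv2.connectedComponentsWithStats(m,connectivity=4)
    k=min(range(1,n),key=lambda i:np.hypot(*(ce[i]-near))+(1e3 if st[i,4]<300 or st[i,4]>2e4 else 0))
    return cv2.findContours((l==k).astype(np.uint8),0,2)[0][0].reshape(-1,2)
def rect(P): 
    (c,s,a)=cv2.minAreaRect((P[:,:2]*1000).astype(np.float32)); return np.array(c)/1000,s,a
def top(f,T,near,r=60,z0=.027,z1=.045):
    v,u=np.mgrid[near[1]-r:near[1]+r,near[0]-r:near[0]+r]; uv=np.c_[u.ravel(),v.ravel()]
    P=depth(f,T,uv); hsv=cv2.cvtColor(f["color"],cv2.COLOR_RGB2HSV)[uv[:,1],uv[:,0]]
    k=(P[:,2]>z0)&(P[:,2]<z1)&(hsv[:,1]<60); return uv[k],P[k]
E
python3 - <<'E'
from meas import *
C=[]
for n,near in(("c1",(308,200)),("c2",(258,192))):
    f,T=load(n); c=chip(f,near); P=plane(f,T,c,.02); (x,s,a)=cv2.minAreaRect(c.astype(np.float32))
    print(n,x,s,"chip",rect(P),"depth",depth(f,T,x)); C.append(rays(f,T,x))
print("tri",tri(*C[0],*C[1])); C=[]
for n,near in(("s1",(258,197)),("s2",(308,195))):
    f,T=load(n); uv,P=top(f,T,near); q,s,a=cv2.minAreaRect(uv.astype(np.float32))
    Q=plane(f,T,uv,.034)
    print(n,len(uv),q,s,"z",np.percentile(P[:,2],[5,50,95]),"depth",rect(P),"ray",rect(Q)); C.append(rays(f,T,q))
print("tri",tri(*C[0],*C[1]))
E
```

```text
c1 (309.0000305175781, 200.00001525878906) (32.25523376464844, 32.8876838684082) chip (array([0.5197, 0.1434]), (36.423606872558594, 37.091026306152344), 18.772306442260742) depth [[0.5196 0.144  0.0213]]
c2 (257.6373596191406, 192.45242309570312) (33.25624084472656, 33.5470085144043) chip (array([0.5195, 0.1433]), (36.567989349365234, 36.84966278076172), 18.885669708251953) depth [[0.5197 0.144  0.0227]]
tri (array([0.5196, 0.1438, 0.0212]), np.float64(0.0003492801949469628))
s1 994 (269.6966552734375, 215.68605041503906) (90.015625, 44.28425598144531) z [0.028  0.0346 0.0361] depth (array([ 0.536 , -0.2743]), (47.481712341308594, 98.72315216064453), 32.8106803894043) ray (array([ 0.5356, -0.2738]), (48.16828918457031, 97.89857482910156), 32.86524200439453)
s2 1118 (308.281005859375, 195.39779663085938) (38.531532287597656, 38.53152847290039) z [0.0279 0.0343 0.0361] depth (array([ 0.522 , -0.2529]), (40.04957962036133, 40.221656799316406), 20.630786895751953) ray (array([ 0.5219, -0.2525]), (39.9932746887207, 41.831520080566406), 20.327871322631836)
tri (array([ 0.529 , -0.2668,  0.0179]), np.float64(0.023590097966003306))
```

Run:
```python
from meas import *
from station import arm
C=[]
for n,near in(("s1",(258,197)),("s2",(308,195))):
    f,T=load(n); uv,P=top(f,T,near,r=32); q=cv2.minAreaRect(uv.astype(np.float32))[0]
    print(n,q,rect(P),rect(plane(f,T,uv,.034))); C.append(rays(f,T,q))
t,gap=tri(*C[0],*C[1]); print("tri",t,gap)
c=np.array([.522,-.2527]); yaw=20.4
assert np.hypot(*(t[:2]-c))<.004 and abs(t[2]-.034)<.006
arm.movep([*c,.11],down(yaw)); 
hit=arm.servo_line([*c,.004],feed=.08,contact_N=8); print("hit",hit)
if not hit:
    arm.close_gripper(f_grip=22); arm.dwell(.2)
o=arm.get_obs(); print(o["tool_pos"],o["grip_width"],o["wrist_force"],o["time_s"])
f=arm.grab_frame("scene"); g=arm.grab_frame("side")
cv2.imwrite("pics/g1.png",np.hstack([f["color"][220:340,100:300,::-1],g["color"][260:380,230:430,::-1]]).repeat(2,0).repeat(2,1))
```

```text
s1 (257.1233215332031, 197.3287811279297) (array([ 0.5222, -0.253 ]), (39.968048095703125, 40.31168746948242), 20.190746307373047) (array([ 0.5222, -0.2527]), (40.859188079833984, 41.328330993652344), 19.838001251220703)
s2 (308.281005859375, 195.39779663085938) (array([ 0.522 , -0.2529]), (40.04957962036133, 40.221656799316406), 20.630786895751953) (array([ 0.5219, -0.2525]), (39.9932746887207, 41.831520080566406), 20.327871322631836)
tri [ 0.522  -0.2524  0.0336] 0.0003347067779223548
hit False
[ 0.522  -0.2527  0.004 ] -0.000488725462455555 [-0.1766  0.2218  0.5985] 7.0083
```

View pics/g1.png

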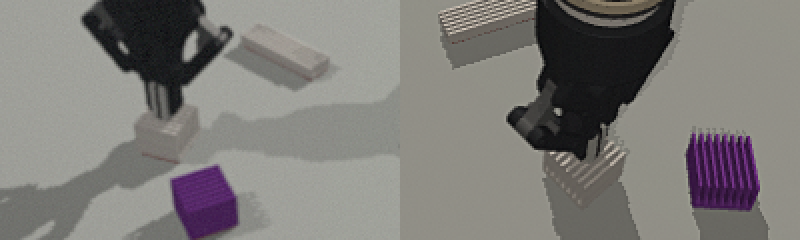

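The gripper shut fully without holding anything (opening 0). The fingers stand behind the sink, which is still upright. I'll measure where it is now from both fixed cameras before moving.

Run:
```python
from meas import *
from station import arm
o=arm.get_obs(); print(o["tool_pos"],o["orientation"].tolist(),o["grip_width"])
for n in("scene","side","wrist"):
    f=arm.grab_frame(n); f["obs"]=o; np.save(f"pics/{n}1.npy",f,allow_pickle=True); T=cam_T(f,o)
    v,u=np.mgrid[0:420,0:560]; uv=np.c_[u.ravel(),v.ravel()]; P=depth(f,T,uv)
    h=cv2.cvtColor(f["color"],cv2.COLOR_RGB2HSV).reshape(-1,3)
    k=(np.abs(P[:,0]-.522)<.055)&(np.abs(P[:,1]+.253)<.055)&(P[:,2]>.029)&(P[:,2]<.039)&(h[:,1]<70)&(h[:,2]>90)
    if k.sum()>20: print(n,k.sum(),rect(P[k]),cv2.boundingRect(uv[k].astype(np.int32)))
    k=(np.abs(P[:,0]-.522)<.055)&(np.abs(P[:,1]+.253)<.055)&(P[:,2]>.0)&(P[:,2]<.08)&(h[:,2]<60)
    if k.sum(): print("dark min z",P[k,2].min(), P[k].min(0),P[k].max(0))
    if n=="wrist": cv2.imwrite("pics/w1.png",f["color"][:,:,::-1])
```

```text
[ 0.522  -0.2527  0.004 ] [[0.9372903810021055, 0.3485494817854226, -2.0689168339186576e-05], [0.348549482029556, -0.9372903810908553, 9.564922853845922e-06], [-1.6057909573054088e-05, -1.6176309094043813e-05, -0.9999999997402353]] -0.004435798344793992
scene 266 (array([ 0.5215, -0.252 ]), (41.24809265136719, 42.481990814208984), 21.457178115844727) (167, 271, 32, 19)
dark min z 0.04094276226016069 [ 0.5017 -0.27    0.0409] [ 0.5397 -0.241   0.0799]
side 276 (array([ 0.5203, -0.2547]), (40.54759979248047, 38.89756774902344), 19.676786422729492) (302, 328, 41, 28)
dark min z 0.041048560004971535 [ 0.5078 -0.2689  0.041 ] [ 0.5488 -0.2545  0.0799]
wrist 1727 (array([ 0.521 , -0.2495]), (40.29015350341797, 34.261138916015625), 20.199926376342773) (245, 221, 78, 63)
dark min z 0.031561099342882454 [ 0.5006 -0.2623  0.0316] [ 0.5401 -0.2357  0.08  ]
```

View pics/w1.png

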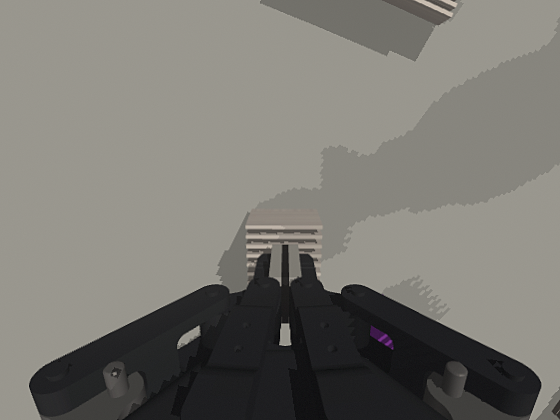

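Run:
```python
from meas import *
f=np.load("pics/wrist1.npy",allow_pickle=True).item(); T=cam_T(f,f["obs"]); print("cam",T[:3,3])
uv=[(100,100),(450,150),(276,247),(276,256),(297,247),(297,256),(276,270),(285,255),(265,262),(305,262),(260,235),(310,235),(285,215)]
print(np.c_[uv,depth(f,T,uv),f["z_map"][[v for u,v in uv],[u for u,v in uv]]])
for n,p in(("c1",[(183,270),(390,270),(186,262)]),):
    g,Tg=load(n); P=depth(g,Tg,p); print("open tips rel tcp",P-g["obs"]["tool_pos"],g["color"][[v for u,v in p],[u for u,v in p]])
s,Ts=load("scene1"); m=cv2.resize(s["color"][200:310,110:270],None,fx=5,fy=5,interpolation=2); cv2.imwrite("pics/z1.png",m[:,:,::-1])
```

```text
cam [ 0.4984 -0.1866  0.1783]
[[100.     100.       0.3924  -0.2104   0.0011   0.1664]
 [450.     150.       0.597   -0.165    0.001    0.1744]
 [276.     247.       0.5148  -0.2428   0.0443   0.1449]
 [276.     256.       0.515   -0.2427   0.0546   0.135 ]
 [297.     247.       0.5245  -0.2392   0.0443   0.1449]
 [297.     256.       0.5243  -0.2398   0.0536   0.1361]
 [276.     270.       0.5154  -0.2425   0.0683   0.1218]
 [285.     255.       0.5189  -0.2413   0.0535   0.136 ]
 [265.     262.       0.5115  -0.2485   0.0523   0.1383]
 [305.     262.       0.5291  -0.2417   0.0528   0.1379]
 [260.     235.       0.5058  -0.2437   0.0339   0.1543]
 [310.     235.       0.5301  -0.2341   0.0353   0.1528]
 [285.     215.       0.5162  -0.2338   0.0169   0.1691]]
open tips rel tcp [[-0.0419  0.012   0.0641]
 [ 0.0447  0.012   0.0644]
 [-0.0429  0.0122  0.0571]] [[41 40 38]
 [66 63 60]
 [37 35 34]]
```

View pics/z1.png

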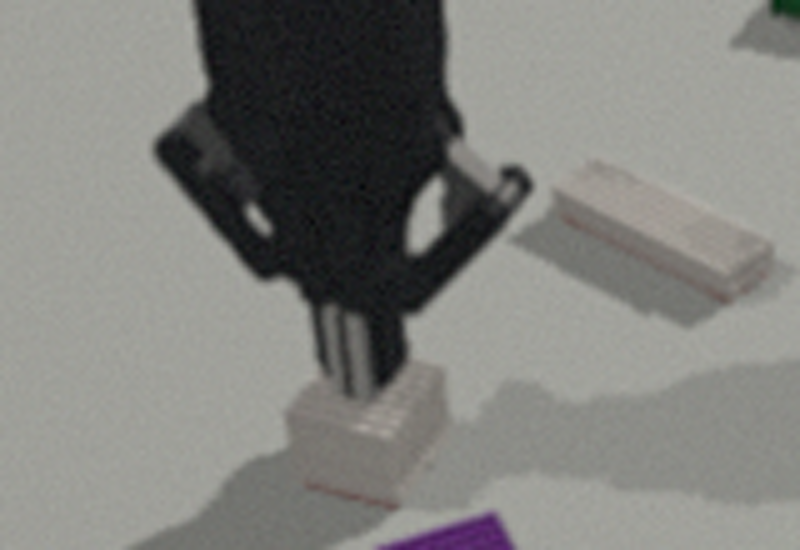

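Run:
```python
from meas import *
for n in("c1","s2"):
    f,T=load(n); v,u=np.mgrid[150:420,100:460]; uv=np.c_[u.ravel(),v.ravel()]; P=depth(f,T,uv)-f["obs"]["tool_pos"]
    k=(np.abs(P[:,0])<.06)&(P[:,2]>-.08)&(uv[:,1]>235)
    i=np.where(k)[0]; i=i[np.argsort(P[i,2])][:400:40]; print(n); print(np.c_[uv[i],P[i]])
# start view too, and scene0 view: lowest gripper pts with TCP (0.6244,0,0.1999)
for n in("scene0","side0"):
    f=np.load(f"pics/{n}.npy",allow_pickle=True).item(); v,u=np.mgrid[0:420,0:560]; P=depth(f,f["T"],np.c_[u.ravel(),v.ravel()])-[.6244,0,.1999]
    k=(np.abs(P[:,0])<.07)&(np.abs(P[:,1])<.05)&(P[:,2]>-.12); print(n,np.sort(P[k,2])[[0,5,20,50]], P[k][np.argsort(P[k,2])][:40:8])
```

```text
c1
[[197.     263.      -0.0422   0.0054   0.0444]
 [372.     281.       0.0439  -0.004    0.0456]
 [373.     272.       0.0437   0.0015   0.0465]
 [198.     292.      -0.0422  -0.009    0.0473]
 [195.     265.      -0.0421   0.0062   0.0481]
 [197.     283.      -0.0418  -0.0031   0.0487]
 [196.     277.      -0.0418   0.0004   0.0492]
 [196.     284.      -0.042   -0.0031   0.0497]
 [195.     273.      -0.0417   0.0031   0.0502]
 [193.     261.      -0.042    0.0095   0.0506]]
s2
[[199.     281.      -0.0423  -0.005    0.0437]
 [198.     279.      -0.042   -0.0027   0.0458]
 [373.     272.       0.0436   0.0017   0.0467]
 [373.     281.       0.0438  -0.0029   0.0473]
 [374.     274.       0.0437   0.0014   0.0482]
 [195.     270.      -0.0421   0.0039   0.0488]
 [376.     262.       0.0437   0.0084   0.0494]
 [375.     263.       0.0431   0.0081   0.0497]
 [375.     274.       0.0435   0.0026   0.0503]
 [382.     256.       0.0457   0.0121   0.0508]]
scene0 [0.0421 0.044  0.0457 0.0488] [[ 0.0486  0.0074  0.0421]
 [-0.042   0.0022  0.0441]
 [-0.0416 -0.007   0.0452]
 [-0.0429  0.0122  0.0464]
 [ 0.0424 -0.0078  0.047 ]]
side0 [0.0425 0.0445 0.046  0.0491] [[-0.0505 -0.005   0.0425]
 [ 0.0404  0.0036  0.0448]
 [-0.0516 -0.0077  0.0456]
 [ 0.042   0.007   0.0464]
 [-0.05   -0.0114  0.0471]]
```

Two independent cameras show the open fingertips 44 mm above the reported TCP, where I expected 13 mm. The real fingers are therefore about 31 mm shorter than the tool frame says, and they shut just above the sink, which hasn't moved. I'll command 31 mm lower and retry.

Run:
```python
from meas import *
from station import arm
c=np.array([.5215,-.2527]); OFF=-.031
arm.servo_line([*c,.07],feed=.15); arm.gripper_open()
hit=arm.servo_line([*c,OFF+.001],feed=.08,contact_N=8); print("hit",hit)
o=arm.get_obs(); print(o["tool_pos"],o["wrist_force"])
if not hit:
    arm.close_gripper(f_grip=22); arm.dwell(.2)
o=arm.get_obs(); print(o["tool_pos"],o["grip_width"],o["wrist_force"],o["time_s"])
if o["grip_width"]>.3:
    p=o["tool_pos"].copy(); p[2]+=.08; arm.servo_line(p,feed=.1); arm.dwell(.2); o=arm.get_obs(); print(o["tool_pos"],o["grip_width"],o["wrist_force"],o["time_s"])
a=[]
for n in("scene","side"):
    f=arm.grab_frame(n); f["obs"]=o; np.save(f"pics/{n}2.npy",f,allow_pickle=True); a.append(f["color"][(180 if n=="scene" else 220):,:][:160,100 if n=="scene" else 200:][:,:200,::-1])
cv2.imwrite("pics/g2.png",np.hstack(a).repeat(2,0).repeat(2,1))
```

```text
hit False
[ 0.5219 -0.253  -0.0294] [-0.9678  0.2991 -0.2515]
[ 0.5217 -0.2528 -0.0297] 0.4658281076009231 [-0.2285  0.963   3.5733] 10.7167
[ 0.5213 -0.2526  0.0496] 0.4658501990639086 [ 0.4856 -0.2953 -0.7707] 11.8667
```

View pics/g2.png

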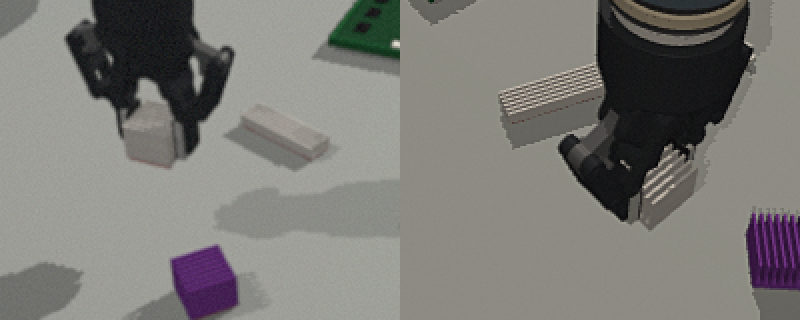

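The sink is held (opening 39.6 mm, the sink's width) and looks upright. Next I'll carry it over the chip and check its pose there.

Run:
```python
from meas import *
from station import arm
c=np.array([.5196,.1436])
arm.movep([*c,.05],down(18.8)); arm.servo_line([*c,.02],feed=.06); arm.dwell(.3); o=arm.get_obs(); print(o["tool_pos"],o["grip_width"],o["wrist_force"],o["time_s"])
a=[]
for n in("scene","side"):
    f=arm.grab_frame(n); f["obs"]=o; np.save(f"pics/{n}3.npy",f,allow_pickle=True); T=f["T"]
    v,u=np.mgrid[0:420,0:560]; uv=np.c_[u.ravel(),v.ravel()]; P=depth(f,T,uv); h=cv2.cvtColor(f["color"],cv2.COLOR_RGB2HSV).reshape(-1,3)
    k=(np.hypot(*(P[:,:2]-c).T)<.035)&(P[:,2]>.04)&(P[:,2]<.12)&(h[:,1]<60)&(h[:,2]>90)
    Q=P[k]; print(n,k.sum(),"z",np.percentile(Q[:,2],[1,50,99]),rect(Q))
    t=Q[Q[:,2]>np.percentile(Q[:,2],98)-.006]; A=np.linalg.lstsq(np.c_[t-t.mean(0),np.ones(len(t))][:,[0,1,3]],t[:,2],rcond=None)[0]; print(" top",len(t),rect(t),"slope",A[:2])
    u0,v0=(230,100) if n=="scene" else (150,60)
    a.append(cv2.resize(f["color"][v0:v0+120,u0:u0+130,::-1],None,fx=3,fy=3,interpolation=2))
cv2.imwrite("pics/g3.png",np.hstack(a))
```

```text
[0.5198 0.1437 0.0203] 0.4661404283624584 [ 0.209  1.17  -0.344] 14.3917
scene 448 z [0.0514 0.0772 0.1037] (array([0.5213, 0.1425]), (55.221946716308594, 53.436641693115234), 78.76790618896484)
 top 31 (array([0.5193, 0.1452]), (66.63922119140625, 38.76262664794922), 36.589866638183594) slope [-0.0153  0.4334]
side 146 z [0.0581 0.0827 0.0895] (array([0.52  , 0.1428]), (43.66225051879883, 41.52153778076172), 20.98636817932129)
 top 139 (array([0.5197, 0.1428]), (43.776084899902344, 40.990150451660156), 21.8978271484375) slope [ 0.0276 -0.0057]
```

View pics/g3.png

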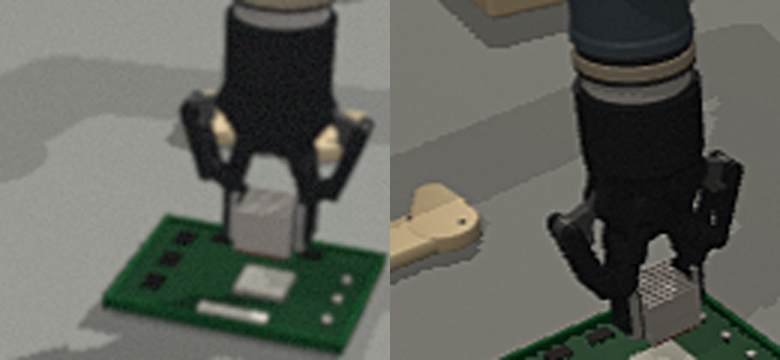

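The held sink is level: its top is at 0.083, so its foot is at about 0.050, as expected. It is centred within about 1 mm. Lowering slowly.

Run:
```python
from meas import *
from station import arm
p=np.array([.5196,.1438]); 
arm.servo_line([*p,-.001],feed=.04); arm.dwell(.3); print(arm.get_obs()["wrist_force"],arm.get_obs()["tool_pos"])
hit=arm.servo_line([*p,-.0125],feed=.006,contact_N=3); arm.dwell(.1); o=arm.get_obs(); print(hit,o["tool_pos"],o["wrist_force"],o["grip_width"],o["time_s"])
```

```text
[ 0.4337  0.1806 -0.5159] [ 0.5198  0.1438 -0.0008]
True [ 0.5196  0.1438 -0.0097] [-0.4253 -0.0457  4.7685] 0.4634226741259612 16.9
```

Contact came at −0.0097, against −0.0092 predicted, with about 5 N. Releasing and backing off.

Run:
```python
from meas import *
from station import arm
arm.gripper_open(); arm.dwell(.2); p=arm.get_obs()["tool_pos"].copy(); p[2]=.06; arm.servo_line(p,feed=.08)
arm.movep([.49,.15,.16],down(0)); arm.dwell(.3); o=arm.get_obs(); c=np.array([.5196,.1435])
f=arm.grab_frame("wrist"); f["obs"]=o; np.save("pics/w4.npy",f,allow_pickle=True); g=arm.grab_frame("side"); s=arm.grab_frame("scene")
for n,q in(("wrist",f),("side",g),("scene",s)):
    T=cam_T(q,o); v,u=np.mgrid[0:420,0:560]; P=depth(q,T,np.c_[u.ravel(),v.ravel()])
    k=(np.hypot(*(P[:,:2]-c).T)<.035)&(P[:,2]>.047)&(P[:,2]<.062); print(n,k.sum(),np.percentile(P[k,2],[5,50,95]),rect(P[k]))
print(o["time_s"],o["wrist_force"])
cv2.imwrite("pics/g4.png",np.hstack([f["color"][100:320,180:440,::-1],cv2.resize(g["color"][110:220,150:280,::-1],None,fx=2,fy=2)]))
```

```text
wrist 1335 [0.0479 0.0541 0.056 ] (array([0.5202, 0.1437]), (40.00882339477539, 40.493309020996094), 18.762380599975586)
side 282 [0.0484 0.0521 0.0544] (array([0.5175, 0.143 ]), (43.17202377319336, 43.50346374511719), 19.873485565185547)
scene 211 [0.0485 0.0518 0.0535] (array([0.5204, 0.1456]), (40.451988220214844, 47.075862884521484), 18.93158531188965)
19.45 [ 0.6851 -0.3593 -0.2248]
```

View pics/g4.png

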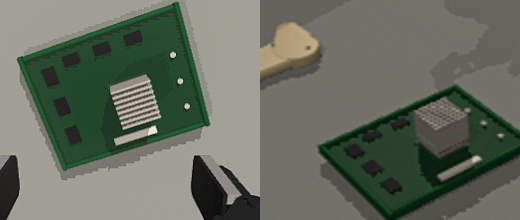

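The sink stands upright and free on the chip, about 1 mm off centre and square with it, with its top at 0.054.

```bash
python3 -c "
from station import arm
arm.hand_in(); print(arm.get_obs()['time_s'])"
```

```text
the job is handed in; nothing more can be done
the job is handed in; nothing more can be done
```

I set the square aluminium heatsink foot down on the processor, let it go and handed the job in after about 20 s; no verdict is reported.

- **Last checks:** the wrist camera put the heatsink 0.6 mm from the chip's centre. Its yaw was 18.8°, the same as the chip's. Its top stood 54 mm above the counter, which is right for 20 mm of chip plus 34 mm of heatsink.
- **Other cameras:** the side and scene cameras agreed to about 2 mm. Their top heights read about 52 mm.
- **Forces:** I set the grip to 22 N. The lowering stopped at about 5 N of contact.
- **What went wrong:** the first grasp closed just above the heatsink, without moving it. The real fingertips are about 31 mm shorter than the reported TCP, as the wrist, scene and side cameras showed. I commanded 31 mm lower for the second grasp, and it held at 39.6 mm.
- **Not measured:** I did not re-measure the long heatsink at the end. The arm never worked near it, and it looked undisturbed in the pictures taken during the lift.

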